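Hold the parts-washer lid open

ROBOT

A 7-joint arm with a two-finger parallel gripper is mounted at the origin on a cart in front of the work surface, level with it; the furniture and walls round the work are solid. World frame = base frame: x ahead of the robot, y to its left, z up, the work surface at z = 0. Lengths are in m, angles in rad, forces in N, time in s.
With the tool pointing down it reaches from about 0.4 to 0.9 m from the base axis. Payload 5.5 kg.
Tool frame: the origin (TCP) lies midway between the tips of the shut fingers; the grasp point (between the pads) lies 19 mm behind it; z points along the fingers, y is the line along which they close (so a half turn about z gives the same grasp; the last joint's range is limited). The gripper opens to 92 mm and grips with 3 to 60 N. Pads are 19 mm wide; open, the fingers measure 130 mm over their backs; the gripper's body (75 mm by 190 mm) begins 47 mm behind the grasp point.
Start: joints at [-1.042, 0.501, -0.427, 1.55, 0.221, 1.138, -0.21], TCP at [0.171, 0.627, 0.227] pointing down, gripper open.
Joint ranges: [-2.88, 2.88], [-0.31, 2.03], [-1.54, 1.56], [0.2, 2.42], [-1.41, 4.55], [0.19, 2.02], [-2.57, 2.57]. Speed limits (rad/s): [2.57, 2.57, 3.14, 3.14, 3.14, 3.14, 3.14].

INTERFACE

Orientations are given as a unit quaternion [x, y, z, w].
In Python, from plant import * gives the robot as it stands. The module is installed in compiled form; this text tells all that it offers.
- The arm moves only by the tool play_rows, never from a script. Its argument "commands" is a list of rows, each an object with "rotation": the turn, a rotation vector about the world's x, y, z in units of 30 degrees (1.0 is 30 degrees), a list of three; "xyz": the shift along the world's x, y, z in units of 300 mm (1.0 is 300 mm), a list of three; "jaw": the opening, from 0 (shut) to 1 (fully open). A call has 1 to 20 rows; each row is the pose to reach, as a shift and turn from the pose commanded when the call began; what a row does not reach only later rows make up. A row lasts 1/10 s, in which the tool goes at most 50 mm and 8.59 degrees, less where a joint would pass 70% of its speed; a pose out of reach is approached as far as the arm can. A call with a number of a shift or a turn outside -1 to 1 is refused whole. A call with a gripper value outside its range is refused whole. The fingers move at their own pace and stop on an object; the grip force is fixed at half the most. Time passes only in rows, so rows that repeat a pose let the fingers close. It gives the time, the measured TCP pose, the force, the opening and the grip force at its end, in the units of the state.
- sense(): the state, without advancing time (a new reading comes with each control period).
- read_camera(name): name is "scene" or "top" or "wrist"; returns (picture, depth): 420x560x3 uint8, blue, green, red; 420x560 float32, m along the optical axis (not along the pixel's ray), 0 where there is no reading.
- camera_params(name): a dict with "intrinsics" (3x3 intrinsics, pixels), "k1" (the pictures are not rectified: a ray, as slopes to the right and down, at radius r is drawn at 1 + k1 r^2 times it, then the intrinsics apply), "world_from_camera" (4x4, takes a point from camera to world coordinates). Camera axes: x right, y up, looking along -z (the intrinsics and any distortion apply to the point x, -y, -z); pixel columns grow to the right and rows downward; lengths in m; the calibration is good to about 2 mm. A picture is of the moment at which its call begins: read the wrist's pose just before it. camera_params takes no time and is no camera call; for the wrist camera it gives the pose at the moment of the call.
- finish_job(): hands the job in; it is judged then, once.
The state is a dict: "time_s": time; "q": joint angles; "qd": joint speeds; "joint_torque": joint torques, N m; "position": TCP position; "ee_rot": TCP orientation; "force": force on the tool from outside, world axes, zero at the start; "wrist_torque": the same for the moment, N m; "finger_gap": opening from 0.0 (shut) to 1.0 (fully open); "grasp_force": force on a finger pad.
Only numpy, scipy, OpenCV 4.12 (cv2) and the standard library are available. Lean on these libraries where they do the work, as an engineer would, in place of code of your own. Each camera call takes 0.05 s, during which the arm holds its last target. There are 200 camera calls.

TASK

Trip the catch of the bench parts washer by pushing the sprung lever on its front fully down, and let the lever spring back. Then raise the lid to 60 degrees from shut and keep holding it there, so that your mate can lift the washed parts out: you finish with the lid still held up in your fingers. It has no stay, so never let it drop or swing past upright. Leave the parts in the basket and the things standing round the washer alone.

Things in the scene. Friction and masses are not known exactly. Their poses are not given: they have to be found in the camera images.
- washer: bench parts washer, fixed to the bench: open grey sheet-steel tub 210 (x) x 280 (y) mm, rim 124 mm above the bench, with a steel lid, origin under the centre of the tub on the bench, +x to its back (hinge side), -x to its front (catch side), z up; its place and its yaw vary. A drain cock sticks out 64 mm low on its right side (-y) and a switch box 24 mm low on the left of its front
- lid (a joint): angle of the lid in rad: 0 shut, grows as it opens upward about the hinge line along the back of the tub (washer frame x +115, z 127 mm, along y); stop at 1.9. Caught shut at the start (reads about 0.005). When the catch lets go two sprung pins lift it to about 0.11, where it rests; above that the hinge is free and the lid (0.55 to 0.9 kg, 222 x 292 mm) falls back when let go. Pushed hard shut (some 18 N on the handle), it is caught again
- lid_handle (a point): middle of the round steel handle bar of the lid, 10 mm thick, 94 mm long, parallel to the hinge (washer y), held by a post at each end, its axis 36 mm above the lid's sheet; 188 mm in front of and 39 mm above the hinge line when shut, 38 mm behind the lid's front edge. Moves on the arc of the lid; x, y, z as the washer's with the lid shut, turning with the lid
- lid_hinge (a point): middle of the lid's hinge line, which runs along the washer's y
- trip_lever (a joint): angle of the trip lever of the catch in rad: 0 at rest, grows as the pad is pressed down, stop at 0.36; springs back when let go. The catch lets go at about 0.18
- lever_pad (a point): centre of the top of the lever's ribbed rubber pad, 30 (x) x 42 (y) mm, level at rest, in the middle of the washer's front, 103 mm above the bench, 61 mm in front of the lid's edge; turns about a pin 52 mm behind it and 11 mm below it (along washer y), so that it goes down 17 mm in its full stroke; takes about 2.5 N to start and 7 N at the stop. Clear bench below it
- washed_bearing: ball bearing 52 mm across, 15 mm thick, loose in the wire basket in the tub, under the lid; origin at its underside; leave it
- washed_nut: hex nut 30 x 34 x 16 mm loose in the basket; origin at its underside; leave it
- washed_sleeve: copper sleeve 28 mm across, 45 mm tall, standing in the basket; origin at its underside; leave it
- brush: paint brush 40 x 198 x 15 mm lying at the washer's right; origin at the middle of its underside, length along its y; leave it
- dark_can: upright dark aerosol can without a cap, 66 mm across, 238 mm tall, at the washer's right; origin under its centre; leave it
- capped_can: upright aerosol can with a wide cap, 66 mm across, 242 mm tall, at the washer's left; origin under its centre; leave it
- spanner: steel spanner 31 x 185 x 7 mm lying at the washer's left; origin at the middle of its underside, length along its y; leave it
Not all that is in view belongs to the job. What is shaped like the spanner but turquoise is not meant. Leave any green look-alike of the dark_can alone.

How it is judged:
By the outcome, as a careful person would: the job done as asked, in the order asked, and still so for the second after the job is handed in, while the arm keeps its last pose, push and grip.
It also fails if it takes over 45 s, if anything falls off the work surface, if the arm or the gripper's body presses on something with over 40 N, if the wrist force passes 120 N, or if a joint passes its speed limit or range.

## Working session

There is one attempt and no reset: what is moved stays moved. The work goes in short steps, Python scripts to look and compute and a tool call to move; the robot and the scene stay as the last step left them, time stands still between calls to the robot, and variables do not carry over. Pictures are saved under pics/ and viewed, at most 10 in all, crops included, and the job is handed in when it is done.

Besides the shell and the picture viewer there is one more tool, called after "Request:" as name(argument=value, ...) on one line, values as JSON. play_rows: Moves the arm, as the interface text tells. Shifts and turns lie within -1 to 1; 1 stands for 300 mm of shift or 30 degrees of turn. Its arguments: {"type":"object","properties":{"commands":{"type":"array","items":{"type":"object","properties":{"rotation":{"type":"array","items":{"type":"number"}},"xyz":{"type":"array","items":{"type":"number"}},"jaw":{"type":"number"}}}}},"required":["commands"]}

```bash
mkdir -p pics; cat > h.py <<'E'
from plant import *
import numpy as np, cv2
def cam(n):
    p=camera_params(n); im,d=read_camera(n); return p,im,d
def pts(p,d):
    K=np.array(p["intrinsics"]);k=p["k1"];T=np.array(p["world_from_camera"])
    h,w=d.shape;u,v=np.meshgrid(np.arange(w),np.arange(h))
    uv=np.stack([u,v],-1).reshape(-1,1,2).astype(float)
    n=cv2.undistortPoints(uv,K,np.array([k,0,0,0,0.])).reshape(h,w,2)
    P=np.stack([n[...,0]*d,-n[...,1]*d,-d,np.ones_like(d)],-1)
    return (P@T.T)[...,:3]
E
python3 - <<'E'
from h import *
for n in("scene","top"):
    p,im,d=cam(n); cv2.imwrite(f"pics/{n}0.png",im); np.savez(f"{n}0.npz",im=im,P=pts(p,d),d=d)
    print(n,np.array(p["world_from_camera"]).round(3).tolist())
s=sense();print(s["time_s"],s["position"],s["ee_rot"],s["force"],s["finger_gap"])
E
```

```text
scene [[0.511, 0.651, -0.562, 0.003], [-0.86, 0.397, -0.321, -0.391], [0.015, 0.647, 0.762, 0.85], [0.0, 0.0, 0.0, 1.0]]
top [[0.007, 0.981, -0.195, 0.344], [-1.0, 0.008, 0.002, -0.062], [0.003, 0.195, 0.981, 1.048], [0.0, 0.0, 0.0, 1.0]]
0.1 [0.17059376 0.62657539 0.22578138] [ 1.32491712e-01  9.91183734e-01 -8.52575488e-04 -1.56979620e-04] [-0.03460473  0.4958977  -0.53395019] 0.9996034080815284
```

View pics/scene0.png

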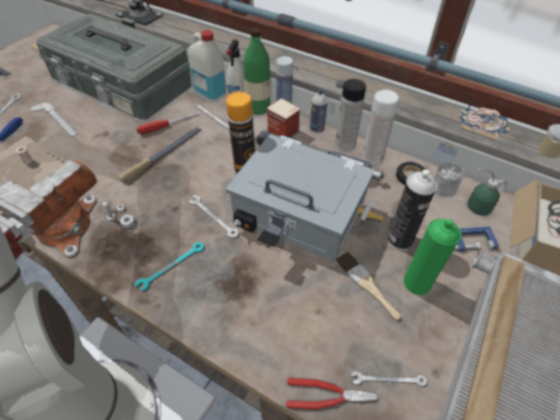

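View pics/top0.png

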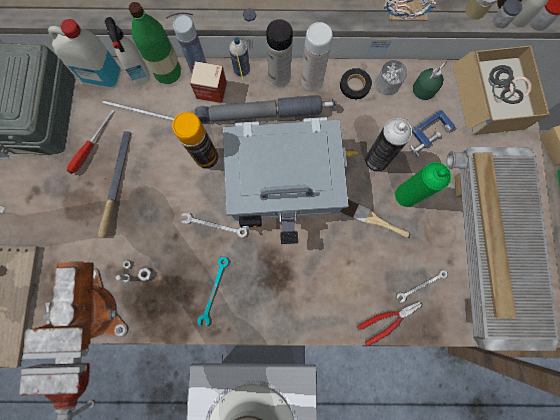

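The washer sits mid-image: top view lid about (223–347, 122–215), handle bar (262–315, 192), black lever pad (289, 237). The switch box is at (250, 222). The capped (orange) can is at (190, 135) and the dark can at (390, 145); the green can at (425, 185) is a look-alike. Next I measure the lid, handle and pad.

```bash
python3 - <<'E'
from h import *
for n,roi in(("top",(215,110,360,250)),("scene",(225,135,380,255))):
    f=np.load(n+"0.npz");P=f["P"];x0,y0,x1,y1=roi
    Q=P[y0:y1,x0:x1].reshape(-1,3)
    lid=Q[(Q[:,2]>.122)&(Q[:,2]<.137)]
    r=cv2.minAreaRect((lid[:,:2]*1000).astype(np.float32));print(n,"lid",r,np.median(lid[:,2]))
    h=Q[(Q[:,2]>.158)&(Q[:,2]<.175)&(np.linalg.norm(Q[:,:2]-np.array(r[0])/1000,axis=1)<.13)]
    r=cv2.minAreaRect((h[:,:2]*1000).astype(np.float32));print("handle",r,len(h),h[:,2].max(),h.mean(0))
f=np.load("top0.npz")
for u,v in((289,237),(285,237),(293,237),(289,234),(289,241),(289,228)):print(u,v,f["P"][v,u].round(4),f["im"][v,u])
for n,roi in(("top",(270,222,310,250)),("scene",(255,225,290,250))):
    f=np.load(n+"0.npz");x0,y0,x1,y1=roi;Q=f["P"][y0:y1,x0:x1].reshape(-1,3);I=f["im"][y0:y1,x0:x1].reshape(-1,3)
    m=(Q[:,2]>.095)&(Q[:,2]<.112)&(I.max(1)<75)
    print(n,"pad",m.sum(),cv2.minAreaRect((Q[m,:2]*1000).astype(np.float32)),np.median(Q[m,2]))
T=f["im"]
c=cv2.resize(np.load("top0.npz")["im"][110:255,205:365],None,fx=4.5,fy=4,interpolation=cv2.INTER_CUBIC);cv2.imwrite("pics/crop1.png",c)
E
```

```text
top lid ((628.4677734375, -74.930419921875), (253.87335205078125, 292.24884033203125), 4.316872596740723) 0.13164703545287915
handle ((561.1223754882812, -79.95838928222656), (10.655386924743652, 118.71916198730469), 4.2491865158081055) 216 0.17475109465059713 [ 0.56028692 -0.07895976  0.16957372]
scene lid ((623.1851196289062, -34.0692138671875), (253.47274780273438, 379.69580078125), 4.75236177444458) 0.13150453562271192
handle ((560.415283203125, -82.46870422363281), (11.611998558044434, 117.77701568603516), 5.712209701538086) 232 0.17493762298772775 [ 0.55984633 -0.0855175   0.1686172 ]
289 237 [ 0.4621 -0.0875  0.1013] [37 33 27]
285 237 [ 0.4613 -0.0777  0.107 ] [41 37 35]
293 237 [ 0.462  -0.0971  0.1023] [45 40 47]
289 234 [ 0.4692 -0.0874  0.1032] [46 37 42]
289 241 [ 0.4523 -0.0875  0.1019] [45 41 37]
289 228 [ 0.4843 -0.0875  0.1003] [112  98  94]
top pad 196 ((462.0377502441406, -87.47183990478516), (29.63361167907715, 38.761837005615234), 0.4771755635738373) 0.1029564316369232
scene pad 219 ((476.0527038574219, -88.41218566894531), (57.83299255371094, 41.33913803100586), 6.108065128326416) 0.10284850430930614
```

View pics/crop1.png

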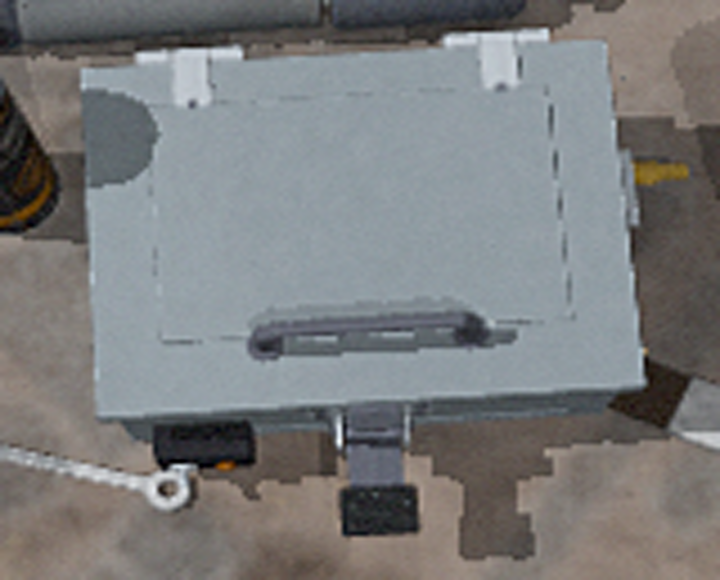

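```bash
python3 - <<'E'
from h import *
f=np.load("top0.npz");P=f["P"].reshape(-1,3)
g=np.load("scene0.npz");P=np.vstack([P,g["P"].reshape(-1,3)])
for y0 in np.arange(.8,-.31,-.1):
    print(round(y0,1),[ (round(float(np.percentile(P[m,2],99)),2) if (m:=(P[:,0]>x)&(P[:,0]<x+.1)&(P[:,1]>y0-.1)&(P[:,1]<y0)).sum()>5 else None) for x in np.arange(0,.9,.1)])
# handle line fits
for n in("top","scene"):
    f=np.load(n+"0.npz");P=f["P"].reshape(-1,3)
    h=P[(P[:,2]>.163)&(P[:,2]<.176)&(abs(P[:,0]-.56)<.025)&(abs(P[:,1]+.08)<.07)]
    v=cv2.fitLine((h[:,:2]).astype(np.float32),cv2.DIST_HUBER,0,.001,.001).ravel();print(n,v,np.degrees(np.arctan2(-v[0],v[1])),h[:,1].min(),h[:,1].max())
E
```

```text
0.8 [-0.84, None, -0.84, 0.02, 0.02, 0.01, 0.13, 0.17, 0.19]
0.7 [-0.84, 0.02, 0.02, 0.06, 0.02, 0.0, 0.13, 0.17, 0.19]
0.6 [-0.84, 0.02, 0.05, 0.02, 0.02, 0.0, 0.13, 0.17, 0.17]
0.5 [0.13, 0.17, 0.17, 0.14, 0.03, 0.02, 0.03, 0.03, 0.03]
0.4 [0.12, 0.17, 0.17, 0.14, 0.03, 0.02, 0.01, 0.01, 0.21]
0.3 [-0.84, None, 0.0, 0.02, 0.0, 0.0, 0.0, 0.0, 0.01]
0.2 [0.0, 0.0, 0.01, 0.01, 0.0, 0.01, 0.24, 0.24, 0.09]
0.1 [0.47, 0.01, 0.0, 0.01, 0.07, 0.13, 0.14, 0.13, 0.14]
0.0 [0.44, 0.01, 0.0, 1.05, 0.11, 0.17, 0.14, 0.14, 0.05]
-0.1 [0.0, 0.0, 0.0, 0.0, 0.1, 0.17, 0.14, 0.14, 0.18]
-0.2 [-0.84, 0.0, 0.01, 0.0, 0.0, 0.13, 0.13, 0.13, 0.04]
-0.3 [0.85, None, 0.01, 0.01, 0.01, 0.22, 0.23, 0.22, 0.07]
top [ 0.07448987 -0.99722177  0.56044745 -0.07998469] -175.72809 -0.13652378544184388 -0.023186052915349198
scene [ 0.07726122 -0.9970109   0.5606023  -0.09954249] -175.56883 -0.13912479480194462 -0.025604827545207653
```

Request:
play_rows(commands=[{"xyz": [0.2, -0.1, 0.15], "rotation": [0, 0, 0.2], "jaw": 0}, {"xyz": [0.75, -0.9, 0.2], "rotation": [0, 0, 0.65], "jaw": 0}, {"xyz": [0.75, -0.9, 0.2], "rotation": [0, 0, 0.65], "jaw": 0}, {"xyz": [0.75, -0.9, 0.2], "rotation": [0, 0, 0.65], "jaw": 0}, {"xyz": [0.75, -0.9, 0.2], "rotation": [0, 0, 0.65], "jaw": 0}, {"xyz": [0.75, -0.9, 0.2], "rotation": [0, 0, 0.65], "jaw": 0}, {"xyz": [0.75, -0.9, 0.2], "rotation": [0, 0, 0.65], "jaw": 0}, {"xyz": [0.75, -0.9, 0.2], "rotation": [0, 0, 0.65], "jaw": 0}, {"xyz": [0.75, -0.9, 0.2], "rotation": [0, 0, 0.65], "jaw": 0}, {"xyz": [0.75, -0.9, 0.2], "rotation": [0, 0, 0.65], "jaw": 0}])

```text
time_s: 1.1
position: [0.395, 0.3577, 0.2865]
ee_rot: [-0.037, 0.999, 0.0, -0.0]
force: [-0.1, 0.7, -0.8]
finger_gap: 0.179
grasp_force: 0.0
```

Request:
play_rows(commands=[{"xyz": [0.15, -1, -0.1], "rotation": [0, 0, 0], "jaw": 0}, {"xyz": [0.15, -1, -0.1], "rotation": [0, 0, 0], "jaw": 0}, {"xyz": [0.15, -1, -0.1], "rotation": [0, 0, 0], "jaw": 0}, {"xyz": [0.15, -1, -0.1], "rotation": [0, 0, 0], "jaw": 0}, {"xyz": [0.15, -1, -0.1], "rotation": [0, 0, 0], "jaw": 0}, {"xyz": [0.15, -1, -0.1], "rotation": [0, 0, 0], "jaw": 0}, {"xyz": [0.15, -1, -0.1], "rotation": [0, 0, 0], "jaw": 0}, {"xyz": [0.15, -1, -0.1], "rotation": [0, 0, 0], "jaw": 0}])

```text
time_s: 1.9
position: [0.4404, 0.0578, 0.2564]
ee_rot: [-0.037, 0.999, 0.0, -0.0]
force: [-0.1, 1.4, -1.1]
finger_gap: 0.007
grasp_force: 0.0
```

Request:
play_rows(commands=[{"xyz": [0.07, -0.48, 0], "rotation": [0, 0, 0], "jaw": 0}, {"xyz": [0.07, -0.48, 0], "rotation": [0, 0, 0], "jaw": 0}, {"xyz": [0.07, -0.48, 0], "rotation": [0, 0, 0], "jaw": 0}, {"xyz": [0.07, -0.48, -0.2], "rotation": [0, 0, 0], "jaw": 0}, {"xyz": [0.07, -0.48, -0.44], "rotation": [0, 0, 0], "jaw": 0}, {"xyz": [0.07, -0.48, -0.44], "rotation": [0, 0, 0], "jaw": 0}, {"xyz": [0.07, -0.48, -0.44], "rotation": [0, 0, 0], "jaw": 0}, {"xyz": [0.07, -0.48, -0.44], "rotation": [0, 0, 0], "jaw": 0}])

```text
time_s: 2.7
position: [0.4624, -0.0843, 0.125]
ee_rot: [-0.039, 0.999, 0.001, -0.0]
force: [0.4, -1.0, 0.4]
finger_gap: 0.001
grasp_force: 0.0
```

```bash
python3 - <<'E'
from h import *
p,im,d=cam("scene");cv2.imwrite("pics/s1.png",cv2.resize(im[120:290,200:400],None,fx=3.5,fy=3.5,interpolation=cv2.INTER_CUBIC))
s=sense();print(s["position"],s["force"],s["q"])
E
```

```text
[ 0.46343809 -0.08495682  0.12609943] [0.25537211 0.68270229 0.3947238 ] [ 0.15042813  0.29188572 -0.029375    2.0889231   0.01120606  0.75900407
  1.76273258]
```

View pics/s1.png

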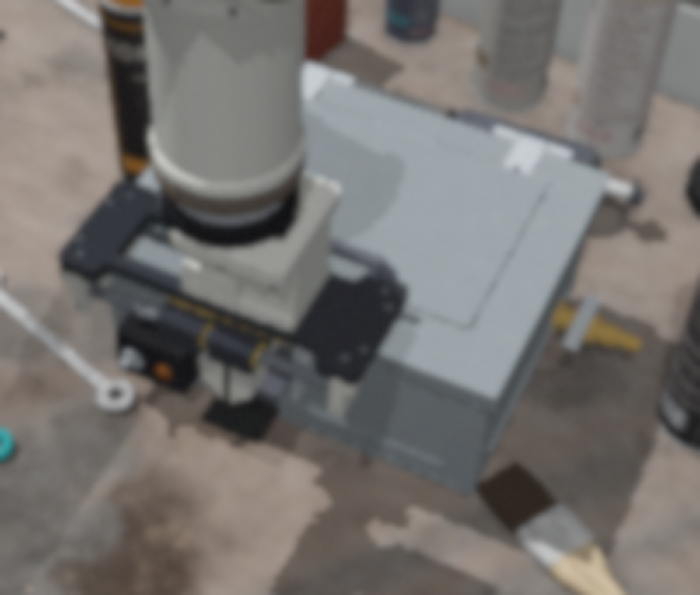

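The shut fingertips hang right over the black pad (crop about (240, 410)). Body clear of lid and handle. Pressing down.

Request:
play_rows(commands=[{"xyz": [0, -0.01, -0.04], "rotation": [0, 0, 0], "jaw": 0}, {"xyz": [0, -0.01, -0.06], "rotation": [0, 0, 0], "jaw": 0}, {"xyz": [0, -0.01, -0.08], "rotation": [0, 0, 0], "jaw": 0}, {"xyz": [0, -0.01, -0.1], "rotation": [0, 0, 0], "jaw": 0}, {"xyz": [0, -0.01, -0.12], "rotation": [0, 0, 0], "jaw": 0}, {"xyz": [0, -0.01, -0.12], "rotation": [0, 0, 0], "jaw": 0}])

```text
time_s: 3.35
position: [0.4613, -0.0901, 0.0885]
ee_rot: [-0.037, 0.999, -0.0, -0.0]
force: [-2.9, -0.5, 6.5]
finger_gap: 0.003
grasp_force: 3.4
```

Request:
play_rows(commands=[{"xyz": [0, 0, -0.01], "rotation": [0, 0, 0], "jaw": 0}, {"xyz": [0, 0, -0.018], "rotation": [0, 0, 0], "jaw": 0}, {"xyz": [0, 0, -0.018], "rotation": [0, 0, 0], "jaw": 0}])

```text
time_s: 3.65
position: [0.4618, -0.0901, 0.0857]
ee_rot: [-0.037, 0.999, -0.0, -0.0]
force: [-10.2, 0.6, 29.3]
finger_gap: 0.004
grasp_force: 15.4
```

Force jumped to 29 N at z = 0.086, so the lever is on its stop. Letting it spring back.

Request:
play_rows(commands=[{"xyz": [0, 0, 0.03], "rotation": [0, 0, 0], "jaw": 0}, {"xyz": [0, 0, 0.1], "rotation": [0, 0, 0], "jaw": 0}, {"xyz": [0, 0, 0.25], "rotation": [0, 0, 0], "jaw": 0}, {"xyz": [-0.1, 0, 0.4], "rotation": [0, 0, 0], "jaw": 0}, {"xyz": [-0.2, 0.3, 0.6], "rotation": [0, 0, 0], "jaw": 0}, {"xyz": [-0.2, 0.6, 0.6], "rotation": [0, 0, 0.5], "jaw": 1}, {"xyz": [-0.2, 0.6, 0.6], "rotation": [0, 0, 1], "jaw": 1}, {"xyz": [-0.2, 0.6, 0.6], "rotation": [0, 0, 1], "jaw": 1}, {"xyz": [-0.2, 0.6, 0.6], "rotation": [0, 0, 1], "jaw": 1}, {"xyz": [-0.2, 0.6, 0.6], "rotation": [0, 0, 1], "jaw": 1}, {"xyz": [-0.2, 0.6, 0.6], "rotation": [0, 0, 1], "jaw": 1}])

```text
time_s: 4.75
position: [0.4016, 0.0894, 0.2631]
ee_rot: [-0.293, 0.956, -0.0, -0.0]
force: [0.0, -0.4, 0.4]
finger_gap: 0.476
grasp_force: 0.0
```

```bash
python3 - <<'E'
from h import *
n="top";p,im,d=cam(n);P=pts(p,d)
cv2.imwrite("pics/t2.png",im[60:300,160:480].repeat(2,0).repeat(2,1))
Q=P.reshape(-1,3)
h=Q[(Q[:,2]>.175)&(Q[:,2]<.203)&(abs(Q[:,0]-.563)<.025)&(abs(Q[:,1]+.08)<.07)]
print(len(h),h.mean(0) if len(h) else 0,np.percentile(h[:,2],95) if len(h) else 0)
k=(abs(Q[:,1]+.08-.075*(Q[:,0]-.56))<.1)&(Q[:,0]>.6)&(Q[:,0]<.72)&(Q[:,2]<.17)&(Q[:,2]>.12)
A=np.c_[Q[k,:2],np.ones(k.sum())];c=np.linalg.lstsq(A,Q[k,2],rcond=None)[0];print("lid slope",c,k.sum())
m=(abs(Q[:,0]-.462)<.012)&(abs(Q[:,1]+.0875)<.015);print("pad z",np.median(Q[m,2]))
s=sense();print(s["position"],s["force"],s["q"],s["finger_gap"])
E
```

```text
233 [ 0.56528691 -0.07909614  0.18888742] 0.19304947107122009
lid slope [-0.1125789  -0.009527    0.21557892] 3720
pad z 0.10291393001783578
[0.40157444 0.08909202 0.26296121] [ 0.46087318 -0.50064474 -0.09101086] [-5.31549020e-02  1.98888035e-03 -2.29993975e-01  2.06844912e+00
  7.04281881e-04  1.07202861e+00  1.88162196e+00] 0.5195812309418043
```

View pics/t2.png

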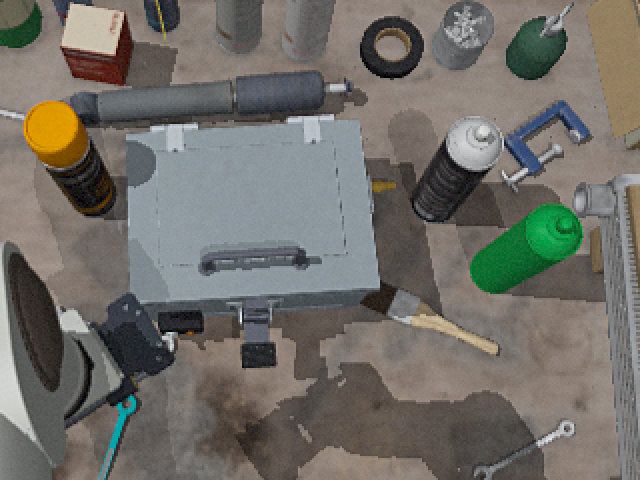

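The lid has popped to 0.113 rad (handle at picture (255, 258)). The pad is back at 0.103 m, and nothing else has moved. Turning the tool so that it closes across the bar.

Request:
play_rows(commands=[{"xyz": [0.15, -0.3, 0.1], "rotation": [0, 0, -0.5], "jaw": 1}, {"xyz": [0.15, -0.3, 0.1], "rotation": [0, 0, -1], "jaw": 1}, {"xyz": [0.15, -0.3, 0.1], "rotation": [0, 0, -1], "jaw": 1}, {"xyz": [0.15, -0.3, 0.1], "rotation": [0, 0, -1], "jaw": 1}])

```text
time_s: 5.2
position: [0.4474, -0.0034, 0.2933]
ee_rot: [-0.03, 1.0, -0.0, -0.0]
force: [-0.3, -0.4, -0.3]
finger_gap: 0.87
grasp_force: 0.0
```

Request:
play_rows(commands=[{"xyz": [0.2, -0.25, 0], "rotation": [0, 0, -0.5], "jaw": 1}, {"xyz": [0.2, -0.25, 0], "rotation": [0, 0, -1], "jaw": 1}, {"xyz": [0.2, -0.25, 0], "rotation": [0, 0, -1], "jaw": 1}, {"xyz": [0.2, -0.25, 0], "rotation": [0, 0, -1], "jaw": 1}])

```text
time_s: 5.6
position: [0.5066, -0.078, 0.2922]
ee_rot: [0.229, 0.973, -0.0, -0.001]
force: [-0.2, -0.6, -0.2]
finger_gap: 0.999
grasp_force: 0.0
```

Request:
play_rows(commands=[{"xyz": [0.2, 0, 0], "rotation": [0, 0, -0.5], "jaw": 1}, {"xyz": [0.2, 0, 0], "rotation": [0, 0, -1], "jaw": 1}, {"xyz": [0.2, 0, 0], "rotation": [0, 0, -1], "jaw": 1}, {"xyz": [0.2, 0, 0], "rotation": [0, 0, -1], "jaw": 1}])

```text
time_s: 6.0
position: [0.5665, -0.0765, 0.292]
ee_rot: [0.472, 0.882, -0.001, -0.001]
force: [-0.2, -0.5, -0.4]
finger_gap: 1.001
grasp_force: 0.0
```

Request:
play_rows(commands=[{"xyz": [0, 0, 0], "rotation": [0, 0, -0.5], "jaw": 1}, {"xyz": [0, 0, 0], "rotation": [0, 0, -1], "jaw": 1}, {"xyz": [0, 0, 0], "rotation": [0, 0, -1], "jaw": 1}, {"xyz": [0, 0, 0], "rotation": [0, 0, -1], "jaw": 1}, {"xyz": [0, 0, 0], "rotation": [0, 0, -1], "jaw": 1}])

```text
time_s: 6.5
position: [0.5662, -0.0763, 0.2926]
ee_rot: [0.682, 0.732, -0.001, -0.0]
force: [-0.6, -0.7, -0.2]
finger_gap: 0.997
grasp_force: 0.0
```

Tool y now lies at 4°, as the washer's x. Descending over the bar.

Request:
play_rows(commands=[{"xyz": [0, -0.01, -0.15], "rotation": [0, 0, 0], "jaw": 1}, {"xyz": [0, -0.01, -0.25], "rotation": [0, 0, 0], "jaw": 1}, {"xyz": [0, -0.01, -0.33], "rotation": [0, 0, 0], "jaw": 1}, {"xyz": [0, -0.01, -0.41], "rotation": [0, 0, 0], "jaw": 1}, {"xyz": [0, -0.01, -0.41], "rotation": [0, 0, 0], "jaw": 1}, {"xyz": [0, -0.01, -0.41], "rotation": [0, 0, 0], "jaw": 1}])

```text
time_s: 7.1
position: [0.5664, -0.0786, 0.1703]
ee_rot: [0.68, 0.733, -0.0, -0.0]
force: [0.7, -0.1, 0.2]
finger_gap: 0.998
grasp_force: 0.0
```

```bash
python3 - <<'E'
from h import *
p,im,d=cam("wrist");cv2.imwrite("pics/w3.png",im)
s=sense();print(s["position"],s["force"],s["q"],s["finger_gap"])
E
```

```text
[ 0.56728309 -0.07846445  0.17121911] [-1.12992996 -0.57572709 -0.20829144] [-0.00628607  0.39171899  0.121206    1.8181665  -0.05727396  0.93408651
  0.21408829] 0.9974419808349707
```

View pics/w3.png

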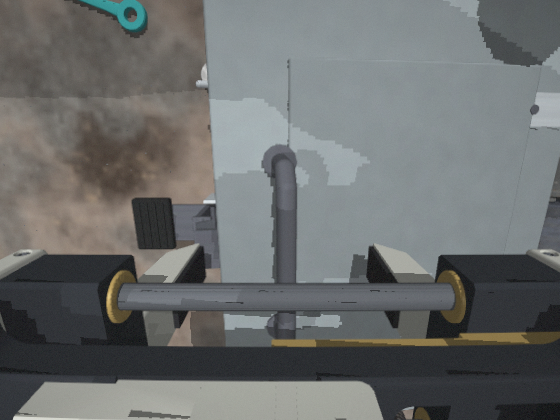

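The open fingers (about columns 180 and 385) straddle the bar (column 286), which runs square to the closing line. Closing.

Request:
play_rows(commands=[{"xyz": [0, 0, 0], "rotation": [0, 0, 0], "jaw": 0}, {"xyz": [0, 0, 0], "rotation": [0, 0, 0], "jaw": 0}, {"xyz": [0, 0, 0], "rotation": [0, 0, 0], "jaw": 0}, {"xyz": [0, 0, 0], "rotation": [0, 0, 0], "jaw": 0}, {"xyz": [0, 0, 0], "rotation": [0, 0, 0], "jaw": 0}, {"xyz": [0, 0, 0], "rotation": [0, 0, 0], "jaw": 0}, {"xyz": [0, 0, 0], "rotation": [0, 0, 0], "jaw": 0}, {"xyz": [0, 0, 0], "rotation": [0, 0, 0], "jaw": 0}, {"xyz": [0, 0, 0], "rotation": [0, 0, 0], "jaw": 0}, {"xyz": [0, 0, 0], "rotation": [0, 0, 0], "jaw": 0}])

```text
time_s: 8.15
position: [0.5667, -0.0778, 0.1703]
ee_rot: [0.68, 0.733, -0.0, -0.0]
force: [0.1, 0.6, -0.3]
finger_gap: 0.182
grasp_force: 0.0
```

```bash
python3 - <<'E'
import numpy as np
yaw=np.radians(4.2)
f=lambda a:np.array([-.188*np.cos(a)+.039*np.sin(a),.188*np.sin(a)+.039*np.cos(a)])
a0=.113;last=None
for d in range(6,64,3):
    a=np.radians(d)if d>6 else a0
    e=f(a)-f(a0);print(d,np.round([e[0]*np.cos(yaw)/.3,e[0]*np.sin(yaw)/.3,e[1]/.3],3))
E
```

```text
6 [0. 0. 0.]
9 [0.009 0.001 0.027]
12 [0.022 0.002 0.058]
15 [0.036 0.003 0.088]
18 [0.052 0.004 0.117]
21 [0.069 0.005 0.146]
24 [0.088 0.006 0.174]
27 [0.108 0.008 0.2  ]
30 [0.13  0.01  0.226]
33 [0.153 0.011 0.251]
36 [0.177 0.013 0.274]
39 [0.202 0.015 0.296]
42 [0.229 0.017 0.316]
45 [0.256 0.019 0.335]
48 [0.285 0.021 0.353]
51 [0.314 0.023 0.369]
54 [0.344 0.025 0.384]
57 [0.375 0.028 0.397]
60 [0.406 0.03  0.408]
63 [0.438 0.032 0.418]
```

Request:
play_rows(commands=[{"xyz": [0, 0, 0], "rotation": [0, 0, 0], "jaw": 0}, {"xyz": [0, 0, 0], "rotation": [0, 0, 0], "jaw": 0}, {"xyz": [0, 0, 0], "rotation": [0, 0, 0], "jaw": 0}, {"xyz": [0, 0, 0], "rotation": [0, 0, 0], "jaw": 0}, {"xyz": [0, 0, 0], "rotation": [0, 0, 0], "jaw": 0}, {"xyz": [0, 0, 0], "rotation": [0, 0, 0], "jaw": 0}])

```text
time_s: 8.75
position: [0.5666, -0.0778, 0.1703]
ee_rot: [0.68, 0.733, -0.0, -0.0]
force: [-0.4, -0.3, 1.1]
finger_gap: 0.098
grasp_force: 30.0
```

Bar gripped (9 mm, 30 N). Lifting along the arc to about 24° first.

Request:
play_rows(commands=[{"xyz": [0.005, 0, 0.014], "rotation": [0, 0, 0], "jaw": 0}, {"xyz": [0.009, 0.001, 0.027], "rotation": [0, 0, 0], "jaw": 0}, {"xyz": [0.015, 0.001, 0.042], "rotation": [0, 0, 0], "jaw": 0}, {"xyz": [0.022, 0.002, 0.058], "rotation": [0, 0, 0], "jaw": 0}, {"xyz": [0.029, 0.002, 0.073], "rotation": [0, 0, 0], "jaw": 0}, {"xyz": [0.036, 0.003, 0.088], "rotation": [0, 0, 0], "jaw": 0}, {"xyz": [0.044, 0.003, 0.103], "rotation": [0, 0, 0], "jaw": 0}, {"xyz": [0.052, 0.004, 0.117], "rotation": [0, 0, 0], "jaw": 0}, {"xyz": [0.06, 0.004, 0.132], "rotation": [0, 0, 0], "jaw": 0}, {"xyz": [0.069, 0.005, 0.146], "rotation": [0, 0, 0], "jaw": 0}, {"xyz": [0.078, 0.006, 0.16], "rotation": [0, 0, 0], "jaw": 0}, {"xyz": [0.088, 0.006, 0.174], "rotation": [0, 0, 0], "jaw": 0}, {"xyz": [0.088, 0.006, 0.174], "rotation": [0, 0, 0], "jaw": 0}])

```text
time_s: 10.05
position: [0.5927, -0.0759, 0.2233]
ee_rot: [0.68, 0.733, -0.0, -0.001]
force: [-5.9, 0.1, -0.7]
finger_gap: 0.092
grasp_force: 30.0
```

Request:
play_rows(commands=[{"xyz": [0.01, 0.001, 0.013], "rotation": [0, 0, 0], "jaw": 0}, {"xyz": [0.02, 0.002, 0.026], "rotation": [0, 0, 0], "jaw": 0}, {"xyz": [0.031, 0.003, 0.039], "rotation": [0, 0, 0], "jaw": 0}, {"xyz": [0.042, 0.004, 0.052], "rotation": [0, 0, 0], "jaw": 0}, {"xyz": [0.053, 0.004, 0.065], "rotation": [0, 0, 0], "jaw": 0}, {"xyz": [0.065, 0.005, 0.077], "rotation": [0, 0, 0], "jaw": 0}, {"xyz": [0.077, 0.006, 0.089], "rotation": [0, 0, 0], "jaw": 0}, {"xyz": [0.089, 0.007, 0.1], "rotation": [0, 0, 0], "jaw": 0}, {"xyz": [0.102, 0.008, 0.111], "rotation": [0, 0, 0], "jaw": 0}, {"xyz": [0.114, 0.009, 0.122], "rotation": [0, 0, 0], "jaw": 0}, {"xyz": [0.141, 0.011, 0.142], "rotation": [0, 0, 0], "jaw": 0}, {"xyz": [0.168, 0.013, 0.161], "rotation": [0, 0, 0], "jaw": 0}, {"xyz": [0.197, 0.015, 0.179], "rotation": [0, 0, 0], "jaw": 0}, {"xyz": [0.226, 0.017, 0.195], "rotation": [0, 0, 0], "jaw": 0}, {"xyz": [0.226, 0.017, 0.195], "rotation": [0, 0, 0], "jaw": 0}])

```text
time_s: 11.55
position: [0.6626, -0.0706, 0.2846]
ee_rot: [0.68, 0.733, 0.001, 0.001]
force: [-6.9, 0.9, 8.5]
finger_gap: 0.096
grasp_force: 30.0
```

```bash
cat > a.py <<'E'
from h import *
import sys
for n in ("scene","top"):
    p,im,d=cam(n);P=pts(p,d)
    if n=="scene":cv2.imwrite(sys.argv[1],cv2.resize(im[60:290,180:430],None,fx=2.6,fy=2.6,interpolation=cv2.INTER_CUBIC))
    y=np.radians(4.2);H=np.array([.748,-.0666])
    q=P.reshape(-1,3);e=q[:,:2]-H;X=e[:,0]*np.cos(y)+e[:,1]*np.sin(y);Y=-e[:,0]*np.sin(y)+e[:,1]*np.cos(y);Z=q[:,2]-.127
    r=np.hypot(X,Z);m=(abs(Y)<.143)&(abs(Y)>.06)&(r>.05)&(r<.21)&(X<0)&(X>-.2)&(Z>.03)
    a=np.degrees(np.arctan2(Z[m],-X[m]));h,b=np.histogram(a,np.arange(10,100,2));i=h.argmax()
    s=abs(a-b[i]-1)<4;v=cv2.fitLine(np.c_[X[m][s],Z[m][s]].astype(np.float32),cv2.DIST_HUBER,0,.001,.001).ravel()
    print(n,m.sum(),b[i],h[i],np.median(a[s]),"line deg",np.degrees(np.arctan(-v[1]/v[0])))
s=sense();print(s["time_s"],s["position"],s["force"],s["finger_gap"],s["grasp_force"])
E
python3 a.py pics/s4.png
```

```text
scene 592 50 487 51.554618591075204 line deg 51.36085
top 775 52 576 53.22458250048786 line deg 50.5534
11.65 [ 0.66174253 -0.0707062   0.28416335] [-6.3652245   0.0331466   7.24457065] 0.0913503321664929 30.004996955394745
```

View pics/s4.png

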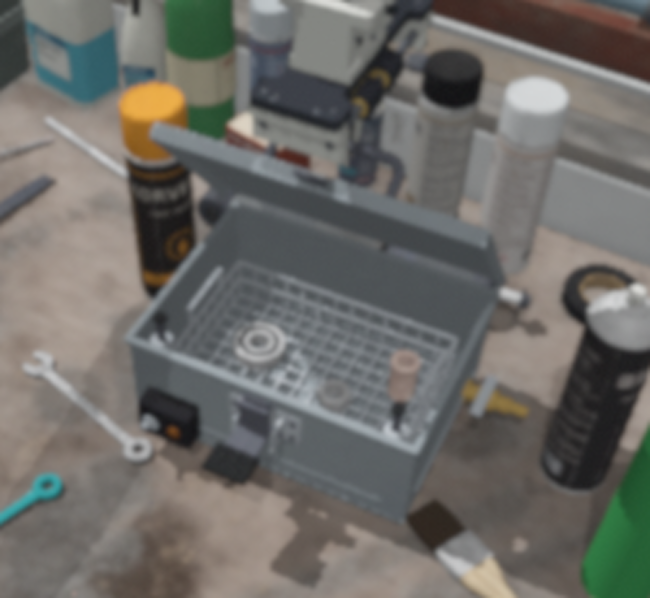

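The picture shows the lid up at about 51° (both cameras), held by the bar. The parts are untouched in the basket and the lever is back up. Going the last 9°.

Request:
play_rows(commands=[{"xyz": [0.014, 0.001, 0.01], "rotation": [0, 0, 0], "jaw": 0}, {"xyz": [0.028, 0.002, 0.018], "rotation": [0, 0, 0], "jaw": 0}, {"xyz": [0.043, 0.003, 0.025], "rotation": [0, 0, 0], "jaw": 0}, {"xyz": [0.058, 0.005, 0.032], "rotation": [0, 0, 0], "jaw": 0}, {"xyz": [0.074, 0.006, 0.038], "rotation": [0, 0, 0], "jaw": 0}, {"xyz": [0.09, 0.007, 0.043], "rotation": [0, 0, 0], "jaw": 0}, {"xyz": [0.09, 0.007, 0.043], "rotation": [0, 0, 0], "jaw": 0}, {"xyz": [0.09, 0.007, 0.043], "rotation": [0, 0, 0], "jaw": 0}])

```text
time_s: 12.45
position: [0.6891, -0.0688, 0.2957]
ee_rot: [0.68, 0.733, 0.001, 0.001]
force: [-3.8, 0.4, 4.5]
finger_gap: 0.099
grasp_force: 30.0
```

```bash
python3 a.py pics/s5.png
```

```text
scene 1537 60 1214 60.26125967784556 line deg 60.08658
top 344 60 171 61.93139929021274 line deg 59.74574
12.55 [ 0.68896326 -0.06881618  0.29563956] [-5.166133    0.47620419  4.84588192] 0.09845556846995131 30.003620088100433
```

View pics/s5.png

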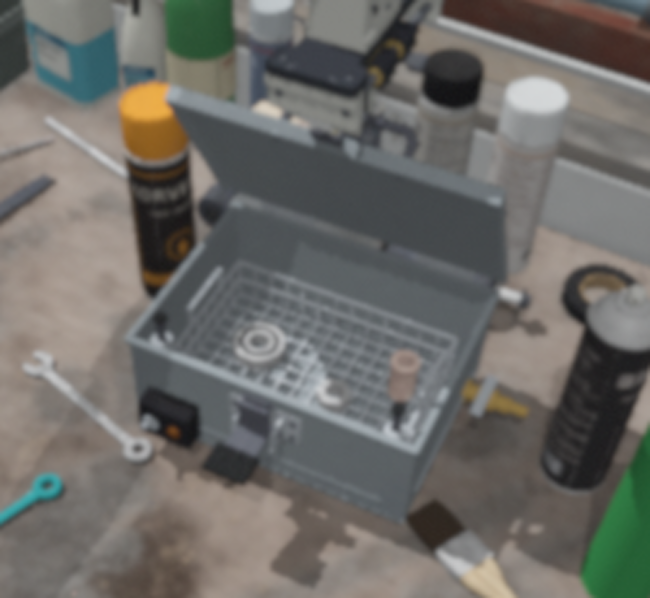

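The lid is held at 60° (crop top edge from (170, 90) to (500, 205)). The parts, cans, spanner and brush are as they were. Handing in.

```bash
python3 -c "
from plant import *
print(finish_job())"
```

```text
the job is handed in; nothing more can be done
None
```

I pressed the lever to its stop and it sprang back; the lid is held in the fingers at about 60° (both cameras), nothing else was disturbed, and the job was handed in at about 12.6 s.

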